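Fit a ball bearing on a pinion shaft, then seat the pair in the gearcase

ROBOT

A 6-joint arm with a two-finger parallel gripper is mounted at the origin on a cart in front of the work surface, level with it; the furniture and walls round the work are solid. World frame = base frame: x ahead of the robot, y to its left, z up, the work surface at z = 0. Lengths are in m, angles in rad, forces in N, time in s.
With the tool pointing down it reaches from about 0.4 to 0.825 m from the base axis. Payload 7 kg.
Tool frame: the origin (TCP) lies at the very end of the fingers, on their centre line; the grasp point (between the pads) lies 19 mm behind it (arm.grip_point_offset is the distance from the TCP to the grasp point, in m); z points along the fingers, y is the line along which they close (so a half turn about z gives the same grasp; the last joint's range is limited). The gripper opens to 88 mm and grips with 3 to 60 N. Pads are 19 mm wide; open, the fingers measure 130 mm over their backs; the gripper's body (78 mm by 193 mm) begins 47 mm behind the grasp point.
Start: joints at [1.58, 0.359, 0.012, 0, -1.224, -0.288], TCP at [0.186, 0.649, 0.227] pointing down, gripper open.
Joint ranges: [-3.07, 3.07], [-1.43, 2.12], [-1.02, 1.25], [-3.03, 1.67], [-3.05, -0], [-3.03, 3.03]. Speed limits (rad/s): [2.39, 2.39, 3.01, 3.14, 3.14, 3.14].

INTERFACE

Orientations are given as [roll, pitch, yaw] about the fixed x, y, z axes, in that order (R = Rz(yaw) Ry(pitch) Rx(roll)).
In Python, from station import arm, cams gives the robot as it stands.
- The arm moves only by the shell command python3 -m handwheel 'ROWS' [FORCE]. ROWS is JSON, a list that holds one entry, the list of rows, each a list of 7 numbers: the shift along the tool's x, y, z normalised to -1 to 1, where 1 is 0.08 m, then the turn, a rotation vector about the tool's x, y, z normalised to -1 to 1, where 1 is 0.5 rad, then the closure in counts, from 0 (fully open) to 255 (shut). In form: [[[x, y, z, wx, wy, wz, hand], ...]]. A call has 1 to 5 rows; each row is the pose to reach, as a shift and turn from the pose commanded when the call began, along the tool's axes at that moment; what a row does not reach only later rows make up. A row lasts 1/8 s, in which the tool goes at most 62.5 mm and 10.7 degrees, less where a joint would pass 70% of its speed; a pose out of reach is approached as far as the arm can. A call with a number of a shift or a turn outside -1 to 1 is refused whole. A call with a gripper value outside its range is refused whole. The fingers move at their own pace and stop on an object; FORCE is the grip in N (left out, the last holds). Time passes only in rows, so rows that repeat a pose let the fingers close. It gives the time, the measured TCP pose, the force, the opening and the grip force at its end, in the units of the state.
- arm.get_state(): the state, without advancing time (a new reading comes with each control period).
- cams.grab_frame(name): name is "scene" or "top" or "wrist"; returns the picture (384x512x3 uint8, blue, green, red); there is no depth.
- cams.camera_info(name): a dict with "camera_matrix" (3x3 intrinsics, pixels), "R" (3x3) and "t" (3): a world point X has camera coordinates R X + t; the wrist camera has in their place "hand_eye" (4x4, takes a point from camera to tool coordinates, whose origin is the TCP and whose axes are the flange's). Camera axes: x right, y down, z forward; pixel columns grow to the right and rows downward; lengths in m; the calibration is good to about 2 mm. The wrist camera is an equidistant fisheye: a pixel r from the principal point sees the ray r / f radians off the axis. A picture is of the moment at which its call begins: read the wrist's pose just before it. camera_info takes no time and is no camera call.
- arm.job_done(): hands the job in; it is judged then, once.
The state is a dict: "t": time; "q": joint angles; "qd": joint speeds; "joint_efforts": joint torques, N m; "eef_pos": TCP position; "ee_rot": TCP orientation; "force": force on the tool from outside, world axes, zero at the start; "moment": the same for the moment, N m; "width": finger opening in m; "gripper_force": force on a finger pad.
Only numpy, scipy, OpenCV 4.12 (cv2) and the standard library are available. Lean on these libraries where they do the work, as an engineer would, in place of code of your own. Each camera call takes 0.05 s, during which the arm holds its last target. There are 200 camera calls.

TASK

Slide the steel ball bearing down over the standing pinion shaft until it rests on the gear. Then lift shaft and bearing together by the top of the shaft and lower them, upright, into the large bore of the green gearcase until the gear stands on the bottom, and let go. Keep the shaft upright throughout and leave the black tape roll where it is.

Things in the scene. Friction and masses are not known exactly. Their poses are not given: they have to be found in the camera images.
- bearing_center (a point): Centre (half-way up) of the loose steel ball bearing lying flat on the bench: a ring of 52 mm outer diameter, 15 mm high, with a black seal and an open bore of about 23 mm, about 0.2 kg. z is the axis of the bore, up. Best gripped across its outer rim.
- shaft_center (a point): Point on the axis, 34 mm above the underside (half-way up), of the loose pinion shaft standing upright on the bench, 0.25 kg: below, a toothed steel gear, 44 mm wide and 16 mm high; above it a plain round shaft, 14 mm wide, tapered from 62 mm to its top at 68 mm. z: shaft axis, up. A bearing resting on the gear fills heights 16 to 31 mm, loosely; grip the shaft above it, at 31 to 62 mm.
- bore (a point): Centre of the mouth of the large blind bore, on the top face of the gearcase: a green block, 110 x 160 mm, 40 mm high, bolted down. The bore is 68 mm wide (mouth bevelled to about 80 mm); its flat bottom is 32 mm below this point. z up; the block is long in y; a smaller 30 mm bore, not to be used, lies 78 mm away along -y of this frame.
- tape_roll: Loose roll of black insulating tape, about 61 mm in diameter and 19 mm high, lying flat on the bench; a bystander that resembles the bearing. Origin at the centre of its underside.
There are look-alikes about, which are no part of the job. What is shaped like the part that bears bearing_center but purple is not meant. There is more than one size of the part that bears shaft_center; the job needs the larger.

How it is judged:
On the way, in this order (a step that is already met when the one before it is completed fails the run):
1. the bearing rests on the gear, round the shaft, with the shaft upright on the bench outside the gearcase (horizontal distance between bearing_center and shaft_center below 0.01 m and z of bearing_center in the frame of shaft_center between -0.015 and -0.005 m and angle between shaft_center's own z axis and vertical below 0.17 rad and height (world z) of shaft_center below 0.04 m and horizontal distance between shaft_center and bore above 0.09 m), for 0.2 s.
2. shaft and bearing are lifted together off the bench (horizontal distance between bearing_center and shaft_center below 0.01 m and z of bearing_center in the frame of shaft_center between -0.015 and -0.005 m and height (world z) of shaft_center above 0.055 m), for 0.1 s.
At the end, for the whole second after the job is handed in: Shaft upright (10 degrees) in the large bore, within 15 mm of its axis, gear on the bottom (4 mm); bearing still round the shaft (10 mm), resting on the gear (5 mm) and below the top face of the gearcase; both released and at rest (horizontal distance between bearing_center and shaft_center below 0.01 m and z of bearing_center in the frame of shaft_center between -0.015 and -0.005 m and angle between shaft_center's own z axis and vertical below 0.17 rad and horizontal distance between shaft_center and bore below 0.015 m and z of shaft_center in the frame of bore below 0.006 m and z of bearing_center in the frame of bore below -0.003 m and linear speed of each of shaft, bearing below 0.02 m/s); the robot touches nothing.
It fails at once if the shaft is tipped more than 35 degrees (angle between shaft_center's own z axis and vertical above 0.61 rad).
It fails at once if the tape roll is moved more than 40 mm (distance of tape_roll from where it was at the start of the episode above 0.04 m).
It also fails if it takes over 61 s, if anything falls off the work surface, if the arm or the gripper's body presses on something with over 40 N, if the wrist force passes 120 N, or if a joint passes its speed limit or range.

## Working session

There is one attempt and no reset: what is moved stays moved. The work goes in short steps, Python scripts to look and compute and a shell command to move; the robot and the scene stay as the last step left them, time stands still between calls to the robot, and variables do not carry over. Pictures are saved under pics/ and viewed, at most 10 in all, crops included, and the job is handed in when it is done.

```bash
ls; mkdir -p pics; python3 - <<'E'
from station import arm,cams
import cv2,numpy as np
s=arm.get_state();print(s)
for n in("scene","top","wrist"):
    i=cams.camera_info(n);print(n,{k:np.round(v,4).tolist() for k,v in i.items() if not isinstance(v,str)})
a=cams.grab_frame("scene");b=cams.grab_frame("top");c=cams.grab_frame("wrist")
cv2.imwrite("pics/scene0.png",a);cv2.imwrite("pics/top0.png",b);cv2.imwrite("pics/w0.png",c)
E
```

```text
pics
{'t': 0.0, 'q': array([ 1.58011121e+00,  3.59380663e-01,  1.10789631e-02, -3.40739069e-04,
       -1.22408812e+00, -2.88093826e-01]), 'qd': array([-0.00239717,  0.00029206,  0.00018674,  0.00182976, -0.00147651,
       -0.00231384]), 'joint_efforts': array([-2.31169741e-05, -5.82719135e+01,  2.93046659e+01,  6.99694633e+00,
        6.94145914e-03, -1.62413630e-04]), 'eef_pos': array([0.18564652, 0.64847465, 0.22563715]), 'ee_rot': array([ 3.13997382e+00, -1.45676441e-04, -2.78894865e-01]), 'force': array([-1.03078766,  0.16168667,  0.27670758]), 'moment': array([ 0.00509872, -0.01802938,  0.03964115]), 'gripper_force': 0.0, 'width': 0.08746108045671107}
scene {'camera_matrix': [[433.1739, 0.0, 251.7787], [0.0, 433.1739, 187.62], [0.0, 0.0, 1.0]], 'R': [[-0.5195, -0.8545, -0.0047], [-0.301, 0.1882, -0.9349], [0.7997, -0.4842, -0.3549]], 't': [0.3576, 0.2143, 0.5013]}
top {'camera_matrix': [[350.8535, 0.0, 259.821], [0.0, 350.8535, 194.1809], [0.0, 0.0, 1.0]], 'R': [[-0.0232, -0.9992, -0.0332], [-0.9911, 0.0274, -0.1302], [0.131, 0.0299, -0.9909]], 't': [0.1218, 0.5048, 0.887]}
wrist {'camera_matrix': [[297.3186, 0.0, 250.5583], [0.0, 297.3186, 191.3443], [0.0, 0.0, 1.0]], 'hand_eye': [[-0.0001, -0.9608, -0.2773, 0.0738], [1.0, -0.0001, -0.0003, 0.0014], [0.0003, -0.2773, 0.9608, -0.1581], [0.0, 0.0, 0.0, 1.0]]}
```

View pics/scene0.png

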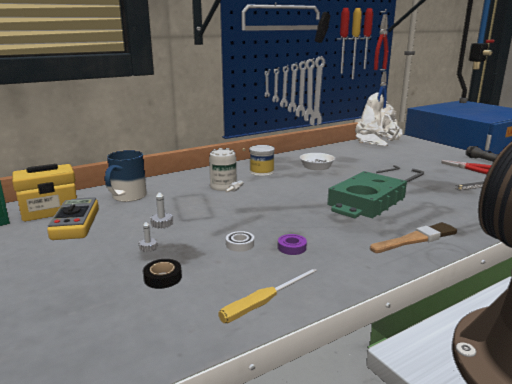

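View pics/top0.png

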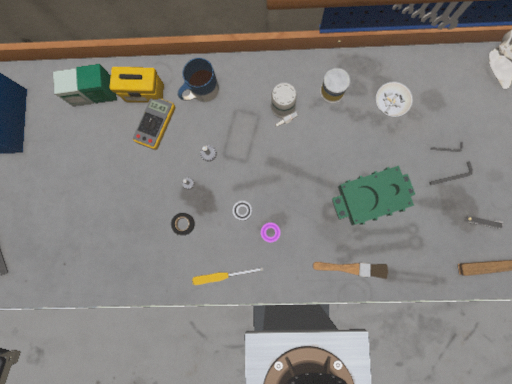

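The scene and top views show these candidates (top-view pixels):
- **Rings:** steel bearing (242,210), purple look-alike (270,232), black tape roll (183,224).
- **Shafts:** larger (208,153), smaller (188,183).
- **Gearcase:** around (375,195).

I choose the steel ring and the larger shaft, and will check both in one close crop.

```bash
cat > h.py <<'E'
from station import arm,cams
import cv2,numpy as np
from scipy.spatial.transform import Rotation as Rn
def px2w(n,u,v,z):
    i=cams.camera_info(n);K,R,t=[np.array(i[k]) for k in("camera_matrix","R","t")]
    d=R.T@np.linalg.solve(K,[u,v,1.]);c=-R.T@t
    return c+d*(z-c[2])/d[2]
def w2px(n,X):
    i=cams.camera_info(n);K,R,t=[np.array(i[k]) for k in("camera_matrix","R","t")]
    p=K@(R@np.array(X)+t);return p[:2]/p[2]
def wpose(s):
    T=np.eye(4);T[:3,:3]=Rn.from_euler('xyz',s['ee_rot']).as_matrix();T[:3,3]=s['eef_pos'];return T@np.array(cams.camera_info('wrist')['hand_eye'])
def wr2w(s,u,v,z):
    K=np.array(cams.camera_info('wrist')['camera_matrix']);p=np.array([u-K[0,2],v-K[1,2]])/K[0,0];th=np.hypot(*p)
    d=np.r_[p/max(th,1e-9)*np.sin(th),np.cos(th)];T=wpose(s);d=T[:3,:3]@d;c=T[:3,3];return c+d*(z-c[2])/d[2]
def w2wr(s,X):
    K=np.array(cams.camera_info('wrist')['camera_matrix']);T=np.linalg.inv(wpose(s));p=T[:3,:3]@np.array(X)+T[:3,3]
    th=np.arctan2(np.hypot(p[0],p[1]),p[2]);return K[:2,2]+K[0,0]*th*p[:2]/np.hypot(p[0],p[1])
E
python3 - <<'E'
from h import *
b=cv2.imread("pics/top0.png")
c1=cv2.resize(b[135:245,165:285],None,fx=3.3,fy=3.3,interpolation=cv2.INTER_CUBIC)
c2=cv2.resize(b[155:265-0,325:425],None,fx=3.3,fy=3.3,interpolation=cv2.INTER_CUBIC)
cv2.imwrite("pics/crop1.png",np.hstack([c1,c2]))
for nm,p in dict(bearing=(242,210,.015),purple=(270,232,.015),tape=(183,224,.019),shaftL=(208,153,.016),shaftS=(188,183,.014)).items(): print(nm,px2w("top",*p).round(3))
E
```

```text
bearing [0.469 0.158 0.015]
purple [0.409 0.085 0.015]
tape [0.435 0.316 0.019]
shaftL [0.628 0.249 0.016]
shaftS [0.547 0.304 0.014]
```

View pics/crop1.png

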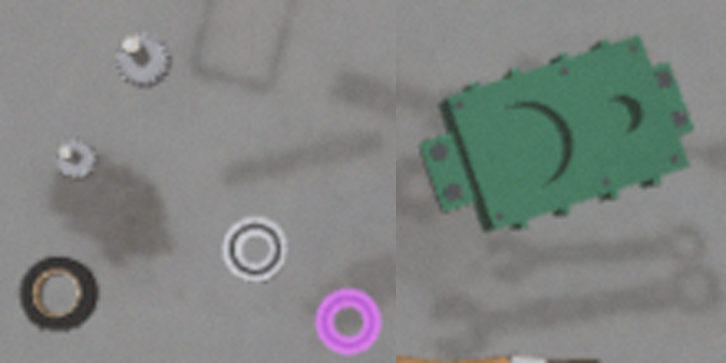

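The crop confirms the steel ring at (242.3,210.5) and the larger gear at (208.3,152.9). The large bore is at about (364.5,199.5), on the left of the gearcase, and the small bore is to its right. Next I move above the bearing.

```bash
python3 -m handwheel '[[[0.5,0.5,0,0,0,0,0],[1,1,0,0,0,0,0],[1,1,0,0,0,0,0]]]' 10
python3 -m handwheel '[[[0.5,0.5,0,0,0,0,0],[1,1,0,0,0,0,0]]]'
python3 -m handwheel '[[[0.5,0.5,0,0,0,0,0],[1,1,0,0,0,0,0]]]'
python3 -m handwheel '[[[0.5,0.5,0,0,0,0,0],[1,1,0,0,0,0,0]]]'
python3 -m handwheel '[[[0.5,0.5,0,0,0,0,0],[1,1,0,0,0,0,0]]]'
python3 -m handwheel '[[[0,0,0,0,0,-0.35,0],[0,0,0,0,0,-0.7,0],[0,0,0,0,0,-0.8,0]]]'
python3 -m handwheel '[[[0,0,0,0,0,-0.35,0],[0,0,0,0,0,-0.7,0],[0,0,0,0,0,-0.8,0],[0,0,0,0,0,-0.8,0]]]'
python3 - <<'E'
from h import *
s=arm.get_state();w=cams.grab_frame("wrist");print(s['eef_pos'],s['ee_rot'],s['t'],s['q'])
B=px2w("top",242.3,210.5,.015);print(B,w2wr(s,B))
cv2.imwrite("pics/w1.png",cv2.resize(w,(768,576)))
E
```

```text
t: 0.52
eef_pos: [0.242, 0.547, 0.2271]
ee_rot: [3.141, 0.0, -0.281]
force: [0.7, 1.0, 0.9]
width: 0.0879
gripper_force: 0.0
t: 0.78
eef_pos: [0.2958, 0.4503, 0.2262]
ee_rot: [3.141, -0.0, -0.278]
force: [1.0, 0.1, 1.4]
width: 0.0878
gripper_force: 0.0
t: 1.02
eef_pos: [0.351, 0.351, 0.2266]
ee_rot: [-3.141, -0.0, -0.278]
force: [0.7, -0.5, 0.7]
width: 0.0877
gripper_force: 0.0
t: 1.27
eef_pos: [0.406, 0.2521, 0.2268]
ee_rot: [-3.141, -0.0, -0.278]
force: [1.3, 0.8, -0.8]
width: 0.0872
gripper_force: 0.0
t: 1.52
eef_pos: [0.461, 0.1531, 0.2268]
ee_rot: [-3.141, -0.0, -0.278]
force: [0.4, 1.0, -0.1]
width: 0.0877
gripper_force: 0.0
t: 1.9
eef_pos: [0.4605, 0.1543, 0.2265]
ee_rot: [3.142, 0.0, 0.124]
force: [0.3, -0.7, 0.1]
width: 0.0874
gripper_force: 0.0
t: 2.4
eef_pos: [0.4603, 0.1546, 0.2264]
ee_rot: [-3.142, 0.0, 0.521]
force: [-0.4, 0.1, 0.2]
width: 0.0879
gripper_force: 0.0
[0.46029229 0.15461884 0.22644713] [-3.14156637e+00  2.21738434e-04  5.20993727e-01] 2.4 [ 7.30080547e-01  4.28086165e-02 -3.92146440e-01 -7.90934780e-05
 -1.13605272e+00  1.36174282e+00]
[0.46768504 0.15740604 0.015     ] [251.43474899 159.87539952]
```

View pics/w1.png

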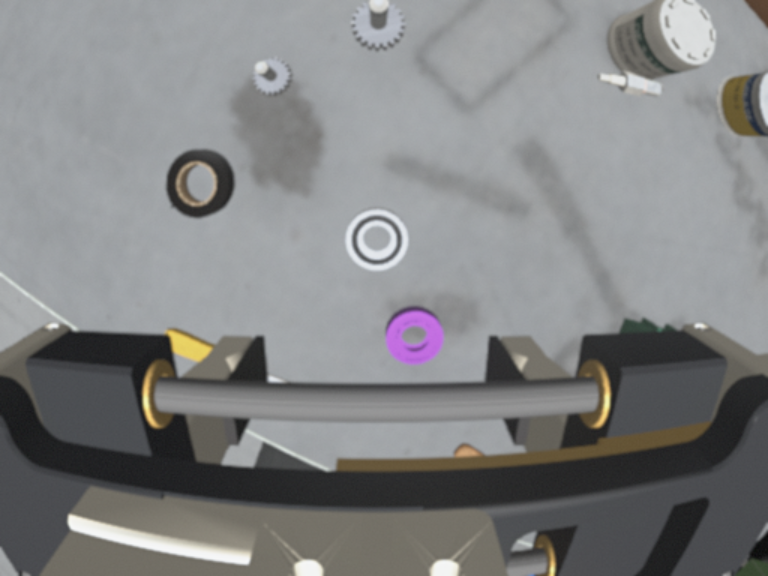

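The wrist view shows the steel bearing at view (377,239), which matches the prediction of (377,240). The tape is at (200,183), the purple ring at (415,335) and the larger shaft at (378,25). Next I descend and grip.

```bash

python3 -m handwheel '[[[0.1,0.016,0.5,0,0,0,0],[0.1,0.016,1,0,0,0,0]]]' 15
python3 -m handwheel '[[[0,0,0.5,0,0,0,40],[0,0,1,0,0,0,40]]]'
python3 -m handwheel '[[[0,0,0.4,0,0,0,40],[0,0,0.6,0,0,0,40],[0,0,0.75,0,0,0,40],[0,0,0.77,0,0,0,40],[0,0,0.77,0,0,0,40]]]'
python3 -m handwheel '[[[0,0,0,0,0,0,110],[0,0,0,0,0,0,140],[0,0,0,0,0,0,140],[0,0,0,0,0,0,140],[0,0,0,0,0,0,140]]]' 15
python3 -m handwheel '[[[0,0,0,0,0,0,150],[0,0,0,0,0,0,150],[0,0,0,0,0,0,150],[0,0,0,0,0,0,150]]]' 15
```

```text
t: 2.7
eef_pos: [0.4685, 0.1577, 0.146]
ee_rot: [-3.141, -0.002, 0.52]
force: [-0.6, -0.5, -0.9]
width: 0.0875
gripper_force: 0.0
t: 2.95
eef_pos: [0.468, 0.1574, 0.0655]
ee_rot: [-3.142, -0.001, 0.52]
force: [0.1, -0.1, -0.3]
width: 0.0757
gripper_force: 0.0
t: 3.58
eef_pos: [0.4682, 0.1574, 0.0054]
ee_rot: [-3.142, -0.001, 0.521]
force: [-0.3, 0.5, 1.0]
width: 0.0742
gripper_force: 0.0
t: 4.2
eef_pos: [0.468, 0.1573, 0.0053]
ee_rot: [-3.142, -0.001, 0.521]
force: [-0.4, 0.5, 5.5]
width: 0.0513
gripper_force: 15.0
t: 4.7
eef_pos: [0.468, 0.1573, 0.0053]
ee_rot: [-3.142, -0.001, 0.521]
force: [-1.6, 0.8, 5.1]
width: 0.0513
gripper_force: 15.0
```

```bash

python3 -m handwheel '[[[0,0,-0.5,0,0,0,150],[0,0,-1,0,0,0,150],[0,0,-1,0,0,0,150]]]' 
python3 -m handwheel '[[[0,0,-0.5,0,0,0,150],[0,0,-1,0,0,0,150],[0,0,-1,0,0,0,150]]]' 
python3 -m handwheel '[[[0.5,0,-0.2,0,0,0,150],[1,0,-0.4,0,0,0,150],[1,0,-0.4,0,0,0,150],[1,0,-0.4,0,0,0,150]]]' 
python3 - <<'E'
from h import *
s=arm.get_state();w=cams.grab_frame("wrist");print(s['eef_pos'],s['ee_rot'],s['t'])
S=px2w("top",208.3,152.9,.016);T=px2w("top",205.6,148.3,.068);print(S,T,w2wr(s,S)*1.5,w2wr(s,T)*1.5)
cv2.imwrite("pics/w2.png",cv2.resize(w,(768,576)))
E
```

```text
t: 5.08
eef_pos: [0.4693, 0.1583, 0.0875]
ee_rot: [-3.141, -0.005, 0.521]
force: [-0.4, 0.5, -2.0]
width: 0.0511
gripper_force: 15.0
t: 5.45
eef_pos: [0.4689, 0.158, 0.1668]
ee_rot: [-3.141, -0.004, 0.521]
force: [0.2, 0.4, -2.7]
width: 0.0518
gripper_force: 15.0
t: 5.95
eef_pos: [0.5359, 0.1963, 0.1945]
ee_rot: [-3.141, 0.004, 0.521]
force: [-0.8, 0.4, -2.5]
width: 0.0516
gripper_force: 15.0
[0.5358806  0.19629869 0.19450451] [-3.14139916  0.00404013  0.52059332] 5.95
[0.62814603 0.24796656 0.016     ] [0.62713725 0.24566108 0.068     ] [377.09871032 117.75783963] [379.726765   113.24002451]
```

View pics/w2.png

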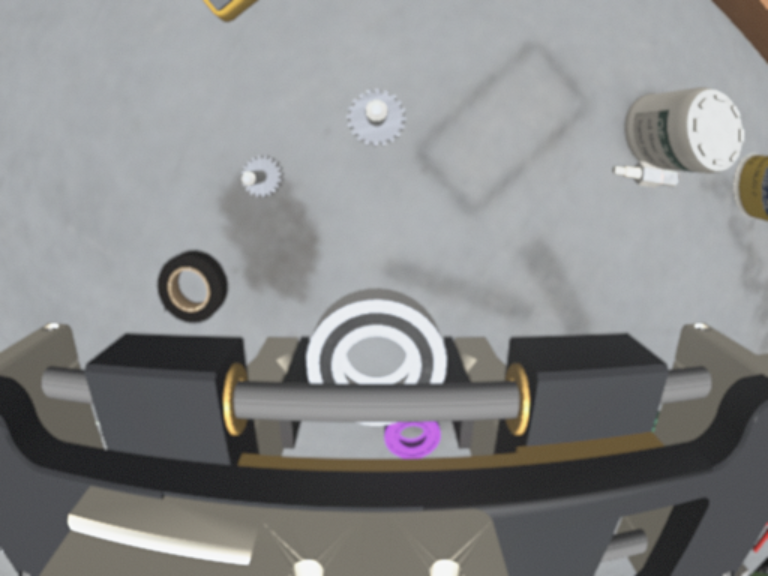

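```bash
python3 - <<'E'
from h import *
s=arm.get_state();s['eef_pos']=np.array([0.5358806,0.19629869,0.19450451]);s['ee_rot']=np.array([-3.14139916,0.00404013,0.52059332])
a=wr2w(s,376.5/1.5,117/1.5,.016);b=wr2w(s,376/1.5,108/1.5,.067);print(a,b)
R=Rn.from_euler('xyz',s['ee_rot']).as_matrix()
for z in(-.01,-.006):print(w2wr(s,s['eef_pos']+R@[0,0,z])*1.5)
g=arm.get_state();R=Rn.from_euler('xyz',[np.pi,0,.5206]).as_matrix()
for p in(a,b):print(R.T@(p-g['eef_pos'])/.08)
print(g['eef_pos'])
E
```

```text
[0.628426   0.24863726 0.016     ] [0.62901217 0.24941938 0.067     ]
[375.50546736 366.51340776]
[375.5108661  361.82873759]
[1.33074834 0.00709954 2.23657539]
[1.34196763 0.00226283 1.59907539]
[0.53578733 0.19617677 0.19492603]
```

View shows the gear centre at (376.5,117) and the held bearing at (376,361), about 2 mm forward of the tool axis. Next I move over the shaft.

```bash

python3 -m handwheel '[[[0.4,0,0,0,0,0,150],[0.8,0.005,0.1,0,0,0,150],[0.8,0.005,0.3,0,0,0,150]]]' 
python3 -m handwheel '[[[0.3,0,0.1,0,0,0,150],[0.515,0,0.3,0,0,0,150],[0.515,0,0.8,0,0,0,150],[0.515,0,0.9,0,0,0,150],[0.515,0,0.9,0,0,0,150]]]' 
python3 -m handwheel '[[[0,0,0,0,0,0,150],[0,0,0,0,0,0,150]]]' 
python3 - <<'E'
from h import *
s=arm.get_state();w=cams.grab_frame("wrist");print(s['eef_pos'],s['ee_rot'],s['t'])
c=cams.grab_frame("scene");p=w2px("scene",[.6285,.249,.06]).astype(int);print(p)
x=c[p[1]-45:p[1]+45,p[0]-60:p[0]+60]
cv2.imwrite("pics/w3.png",np.vstack([cv2.resize(w[170:300,130:370],(720,390)),cv2.resize(x,(280,210),interpolation=2)[:, :].repeat(1,1) if 0 else cv2.copyMakeBorder(cv2.resize(x,(280,210),interpolation=2),0,0,0,440,0)]))
E
```

```text
t: 6.38
eef_pos: [0.5936, 0.229, 0.1718]
ee_rot: [3.142, -0.0, 0.521]
force: [0.3, -0.6, -2.3]
width: 0.0512
gripper_force: 15.0
t: 7.0
eef_pos: [0.6279, 0.2485, 0.1008]
ee_rot: [3.141, 0.002, 0.521]
force: [0.6, 0.6, -1.5]
width: 0.0511
gripper_force: 15.0
t: 7.25
eef_pos: [0.6292, 0.2494, 0.1026]
ee_rot: [-3.141, -0.002, 0.521]
force: [0.5, 0.8, -2.1]
width: 0.0512
gripper_force: 15.0
[0.62916575 0.24939287 0.10256653] [-3.14142460e+00 -2.39725714e-03  5.21352330e-01] 7.25
[160 195]
```

View pics/w3.png

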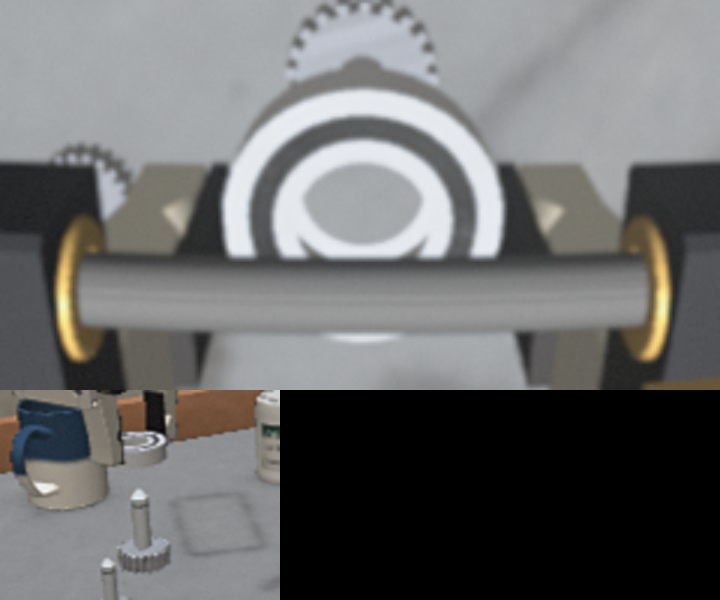

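In the scene crop the bearing hangs directly over the shaft tip at (140,493). The wrist crop shows the bearing about 1.5 mm forward of the tool axis, so I shift back a little and lower it.

```bash

python3 -m handwheel '[[[-0.02,0,0.1,0,0,0,150],[-0.02,0,0.25,0,0,0,150],[-0.02,0,0.4,0,0,0,150],[-0.02,0,0.5,0,0,0,150],[-0.02,0,0.55,0,0,0,150]]]' 
python3 -m handwheel '[[[0,0,0.1,0,0,0,150],[0,0,0.2,0,0,0,150],[0,0,0.3,0,0,0,150],[0,0,0.37,0,0,0,150],[0,0,0.37,0,0,0,150]]]' 
python3 - <<'E'
from h import *
s=arm.get_state();print(s['eef_pos'],s['force'])
c=cams.grab_frame("scene");p=w2px("scene",[.6285,.249,.06]).astype(int)
x=c[p[1]-45:p[1]+45,p[0]-60:p[0]+60];cv2.imwrite("pics/s4.png",cv2.resize(x,None,fx=4,fy=4,interpolation=2))
E
```

```text
t: 7.98
eef_pos: [0.627, 0.248, 0.0559]
ee_rot: [3.141, 0.001, 0.521]
force: [0.2, 0.0, -2.7]
width: 0.0513
gripper_force: 15.0
t: 8.6
eef_pos: [0.6269, 0.248, 0.0267]
ee_rot: [3.141, 0.001, 0.521]
force: [-0.2, -0.2, -1.7]
width: 0.0511
gripper_force: 15.0
[0.62694131 0.24800963 0.02674537] [-0.21564772 -0.1872548  -1.66314106]
```

View pics/s4.png

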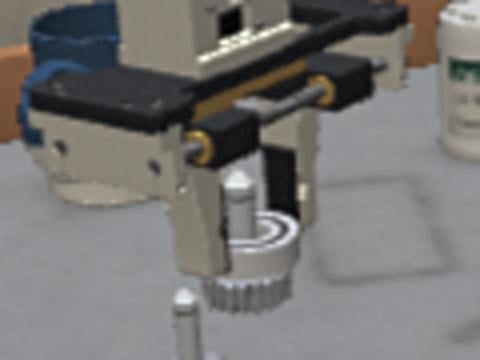

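The bearing is threaded: the shaft top at (238,185) stands through the ring. I lower the last few millimetres, release, then raise to grip height.

```bash

python3 -m handwheel '[[[0,0,0.03,0,0,0,150],[0,0,0.06,0,0,0,150],[0,0,0.06,0,0,0,150]]]' 
python3 -m handwheel '[[[0,0,0,0,0,0,125],[0,0,0,0,0,0,80],[0,0,0,0,0,0,70],[0,0,0,0,0,0,70]]]' 
python3 -m handwheel '[[[0,0,0,0,0,0,70],[0,0,-0.1,0,0,0,70],[0,0,-0.2,0,0,0,70],[0,0,-0.2,0,0,0,70]]]' 
```

```text
t: 9.02
eef_pos: [0.6271, 0.2482, 0.0224]
ee_rot: [-3.142, 0.0, 0.521]
force: [0.5, -0.6, -2.0]
width: 0.0512
gripper_force: 15.0
t: 9.52
eef_pos: [0.6274, 0.2483, 0.0229]
ee_rot: [-3.142, -0.001, 0.521]
force: [0.4, 0.1, -0.4]
width: 0.0632
gripper_force: 0.0
t: 10.02
eef_pos: [0.6279, 0.2487, 0.0399]
ee_rot: [-3.141, -0.002, 0.521]
force: [-0.3, 0.2, -0.3]
width: 0.0633
gripper_force: 0.0
```

```bash

python3 -m handwheel '[[[0.01,0,0.02,0,0,0,140],[0.01,0,0.02,0,0,0,180],[0.01,0,0.02,0,0,0,200],[0.01,0,0.02,0,0,0,210],[0.01,0,0.02,0,0,0,215]]]' 8
python3 -m handwheel '[[[0,0,0,0,0,0,225],[0,0,0,0,0,0,235],[0,0,0,0,0,0,245],[0,0,0,0,0,0,245],[0,0,0,0,0,0,245]]]' 8
python3 -m handwheel '[[[0,0,0,0,0,0,255],[0,0,0,0,0,0,255],[0,0,0,0,0,0,255]]]' 40
python3 - <<'E'
from h import *
s=arm.get_state();print(s['eef_pos'],s['force'])
c=cams.grab_frame("scene");p=w2px("scene",[.6285,.249,.06]).astype(int)
x=c[p[1]-45:p[1]+45,p[0]-60:p[0]+60];cv2.imwrite("pics/s5.png",cv2.resize(x,None,fx=4,fy=4,interpolation=2))
E
```

```text
t: 10.65
eef_pos: [0.6279, 0.2486, 0.0369]
ee_rot: [3.142, 0.0, 0.521]
force: [-0.0, -0.9, 0.6]
width: 0.0191
gripper_force: 0.0
t: 11.28
eef_pos: [0.6279, 0.2487, 0.0369]
ee_rot: [-3.141, 0.0, 0.521]
force: [-0.9, 2.1, 0.2]
width: 0.0129
gripper_force: 8.0
t: 11.65
eef_pos: [0.6279, 0.2487, 0.0369]
ee_rot: [-3.142, 0.0, 0.521]
force: [-2.2, 1.6, 0.3]
width: 0.0127
gripper_force: 40.0
[0.62788155 0.24867636 0.03694652] [-2.21950918  1.60522195  0.31940976]
```

View pics/s5.png

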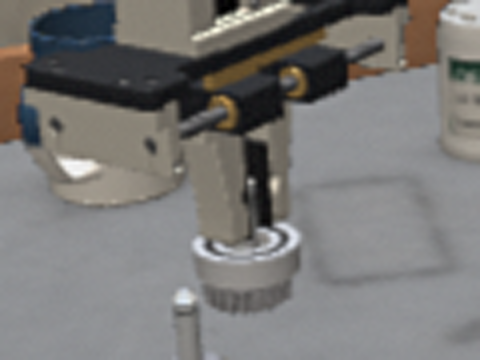

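The view shows the bearing at (247,255) seated on the gear with the fingers on the shaft above it. Next I lift and work out the travel to the bore.

```bash

python3 -m handwheel '[[[0,0,-0.15,0,0,0,255],[0,0,-0.4,0,0,0,255],[0,0,-0.8,0,0,0,255],[0,0,-1,0,0,0,255],[0,0,-1,0,0,0,255]]]' 
python3 -m handwheel '[[[0,0,-0.2,0,0,0,255],[0,0,-0.3,0,0,0,255],[0,0,-0.3,0,0,0,255]]]' 
python3 - <<'E'
from h import *
s=arm.get_state();print(s['q'])
B=px2w("top",364.5,199.5,.04);print(B)
R=Rn.from_euler('xyz',[np.pi,0,.521]).as_matrix();print(R.T@(B-s['eef_pos'])/.08)
# scene ellipse: large bore
c=cv2.imread("pics/scene0.png");print(w2px("scene",B))
E
```

```text
t: 12.32
eef_pos: [0.6284, 0.2488, 0.1182]
ee_rot: [-3.141, -0.002, 0.521]
force: [-0.4, -0.7, -5.7]
width: 0.0125
gripper_force: 40.0
t: 12.7
eef_pos: [0.6283, 0.2489, 0.1416]
ee_rot: [-3.142, -0.001, 0.521]
force: [-0.4, -0.2, -4.6]
width: 0.0127
gripper_force: 40.0
[ 6.64945442e-01  4.18326305e-01 -9.79923128e-02  1.45080525e-04
 -1.05327632e+00  1.42701619e+00]
[ 0.48576203 -0.16131762  0.04      ]
[-4.09781098  3.55994862  1.27045759]
[362.08666601 187.7647018 ]
```

```bash

python3 -m handwheel '[[[-0.2,0.14,0,0,0,0,255],[-0.6,0.43,0,0,0,0,255],[-1,0.71,0,0,0,0,255]]]' 
python3 -m handwheel '[[[-0.4,0.28,0,0,0,0,255],[-0.8,0.57,0,0,0,0,255],[-1,0.71,0,0,0,0,255]]]' 
python3 -m handwheel '[[[-0.4,0.28,0,0,0,0,255],[-0.8,0.57,0,0,0,0,255],[-1,0.71,0,0,0,0,255]]]' 
python3 -m handwheel '[[[-0.4,0.28,0,0,0,0,255],[-0.8,0.57,0,0,0,0,255],[-1,0.71,0,0,0,0,255]]]' 
python3 -m handwheel '[[[-0.4,0.28,0,0,0,0,255],[-0.7,0.5,0,0,0,0,255],[-0.9,0.64,0,0,0,0,255],[-1,0.71,0,0,0,0,255],[-1,0.71,0,0,0,0,255]]]' 
python3 - <<'E'
from h import *
s=arm.get_state();w=cams.grab_frame("wrist");print(s['eef_pos'],s['ee_rot'],s['t'],s['q'])
B=px2w("top",364.5,199.5,.04)
print(w2wr(s,B)*1.5)
cv2.imwrite("pics/w6.png",cv2.resize(w,(768,576)))
E
```

```text
t: 13.08
eef_pos: [0.5855, 0.1579, 0.1402]
ee_rot: [-3.142, 0.002, 0.521]
force: [0.3, -0.8, -4.5]
width: 0.0129
gripper_force: 40.0
t: 13.45
eef_pos: [0.5439, 0.0681, 0.1407]
ee_rot: [-3.141, 0.001, 0.52]
force: [-0.2, 0.7, -5.3]
width: 0.0127
gripper_force: 40.0
t: 13.82
eef_pos: [0.5034, -0.0203, 0.1408]
ee_rot: [-3.141, 0.0, 0.52]
force: [0.5, 0.9, -4.8]
width: 0.0128
gripper_force: 40.0
t: 14.2
eef_pos: [0.4627, -0.109, 0.141]
ee_rot: [-3.142, -0.0, 0.52]
force: [0.7, 0.3, -5.2]
width: 0.013
gripper_force: 40.0
t: 14.82
eef_pos: [0.4226, -0.197, 0.141]
ee_rot: [3.141, -0.0, 0.52]
force: [-0.2, 0.5, -5.4]
width: 0.0125
gripper_force: 40.0
[ 0.42261764 -0.19700121  0.14097717] [ 3.14146037e+00 -2.64861023e-04  5.20438282e-01] 14.825 [-1.22906345e-02  9.08372689e-02 -5.54654054e-01 -2.57539575e-05
 -9.25009662e-01  2.10354072e+00]
[376.3156387  162.94896544]
```

View pics/w6.png

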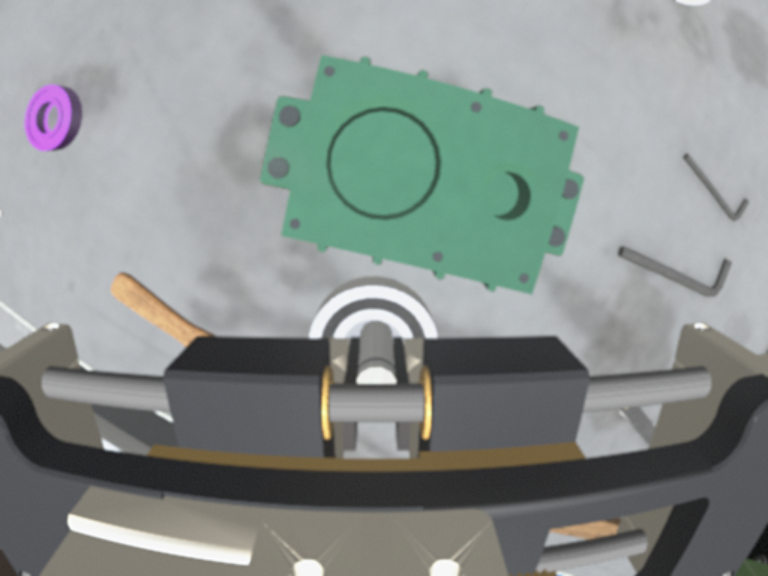

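The wrist view shows the large bore ring centred at (384,162.5), 114 px wide (68 mm), and the small bore at (512,195). The seated bearing and shaft are in the grip.

```bash
python3 - <<'E'
from h import *
s=arm.get_state()
R=Rn.from_euler('xyz',[np.pi,0,.5204]).as_matrix()
for z in (.04,.033):
    B=wr2w(s,384/1.5,162.5/1.5,z);print(B,R.T@(B-s['eef_pos'])/.08)
E
```

```text
[ 0.48842112 -0.16465067  0.04      ] [0.91012018 0.06017283 1.2625572 ]
[ 0.48847742 -0.16476721  0.033     ] [0.91000648 0.06178666 1.3500572 ]
```

```bash

python3 -m handwheel '[[[0.25,0.02,0,0,0,0,255],[0.6,0.04,0,0,0,0,255],[0.9,0.06,0,0,0,0,255],[0.9,0.06,0.1,0,0,0,255],[0.9,0.06,0.2,0,0,0,255]]]' 
python3 -m handwheel '[[[0,0,0.1,0,0,0,255],[0,0,0.25,0,0,0,255],[0,0,0.4,0,0,0,255],[0,0,0.5,0,0,0,255],[0,0,0.5,0,0,0,255]]]' 
python3 -m handwheel '[[[0,0,0.1,0,0,0,255],[0,0,0.2,0,0,0,255],[0,0,0.3,0,0,0,255],[0,0,0.4,0,0,0,255],[0,0,0.43,0,0,0,255]]]' 
python3 -m handwheel '[[[0,0,0.02,0,0,0,255],[0,0,0.04,0,0,0,255],[0,0,0.04,0,0,0,255]]]' 
```

```text
t: 15.5
eef_pos: [0.4875, -0.1645, 0.124]
ee_rot: [-3.141, 0.001, 0.522]
force: [-0.0, 0.2, -6.0]
width: 0.0127
gripper_force: 40.0
t: 16.12
eef_pos: [0.4868, -0.1652, 0.0842]
ee_rot: [-3.141, 0.001, 0.521]
force: [-0.7, 0.0, -5.4]
width: 0.0128
gripper_force: 40.0
t: 16.75
eef_pos: [0.4869, -0.1651, 0.0498]
ee_rot: [-3.141, 0.001, 0.521]
force: [-0.1, -0.2, -4.7]
width: 0.0126
gripper_force: 40.0
t: 17.12
eef_pos: [0.4874, -0.1652, 0.0474]
ee_rot: [3.141, -0.0, 0.521]
force: [-0.6, 0.2, -4.9]
width: 0.0123
gripper_force: 40.0
```

```bash

python3 -m handwheel '[[[0,0,0.01,0,0,0,255],[0,0,0.02,0,0,0,255],[0,0,0.025,0,0,0,255],[0,0,0.025,0,0,0,255]]]' 
python3 -m handwheel '[[[0,0,0.01,0,0,0,255],[0,0,0.015,0,0,0,255],[0,0,0.015,0,0,0,255]]]' 
```

```text
t: 17.62
eef_pos: [0.4873, -0.1652, 0.0453]
ee_rot: [-3.142, 0.0, 0.521]
force: [-1.3, 0.6, -6.2]
width: 0.0126
gripper_force: 40.0
t: 18.0
eef_pos: [0.4874, -0.1652, 0.0448]
ee_rot: [3.141, -0.0, 0.522]
force: [-3.3, 0.9, 5.6]
width: 0.0125
gripper_force: 40.0
```

The wrist force reversed at z 0.0448, the expected height, so the gear is on the bottom. I release and withdraw.

```bash

python3 -m handwheel '[[[0,0,0,0,0,0,220],[0,0,0,0,0,0,190],[0,0,0,0,0,0,150],[0,0,0,0,0,0,130],[0,0,0,0,0,0,130]]]' 5
python3 -m handwheel '[[[0,0,-0.2,0,0,0,130],[0,0,-0.5,0,0,0,130],[0,0,-1,0,0,0,130],[0,0,-1,0,0,0,130]]]' 
python3 -m handwheel '[[[-0.4,0,-0.2,0,0,0,130],[-0.8,0,-0.2,0,0,0,130],[-1,0,-0.2,0,0,0,130],[-1,0,-0.2,0,0,0,130]]]' 
python3 - <<'E'
from h import *
s=arm.get_state();w=cams.grab_frame("wrist");print(s['eef_pos'],s['ee_rot'])
for z in(.076,.039,.04):print(w2wr(s,[.4884,-.1647,z])*1.5)
c=cams.grab_frame("scene");p=w2px("scene",[.4884,-.1647,.04]).astype(int)
x=cv2.resize(c[p[1]-40:p[1]+40,p[0]-60:p[0]+60],(360,240),interpolation=2)
y=cv2.resize(w,(768,576))[:340]
cv2.imwrite("pics/f7.png",np.vstack([y,cv2.copyMakeBorder(x,0,0,0,408,0)]))
E
```

```text
t: 18.62
eef_pos: [0.4874, -0.1652, 0.0441]
ee_rot: [3.142, -0.0, 0.521]
force: [-0.7, 0.1, 0.9]
width: 0.0421
gripper_force: 0.0
t: 19.12
eef_pos: [0.4895, -0.1653, 0.1272]
ee_rot: [3.138, -0.005, 0.522]
force: [0.6, -0.0, -0.3]
width: 0.0428
gripper_force: 0.0
t: 19.62
eef_pos: [0.4172, -0.2053, 0.1399]
ee_rot: [-3.141, 0.0, 0.52]
force: [0.4, 0.0, 0.5]
width: 0.0429
gripper_force: 0.0
[ 0.41717515 -0.20530318  0.13989595] [-3.14136558e+00  1.76870896e-04  5.20156611e-01]
[375.905847   144.08237651]
[375.89932242 146.591692  ]
[375.89947411 146.53332594]
```

View pics/f7.png

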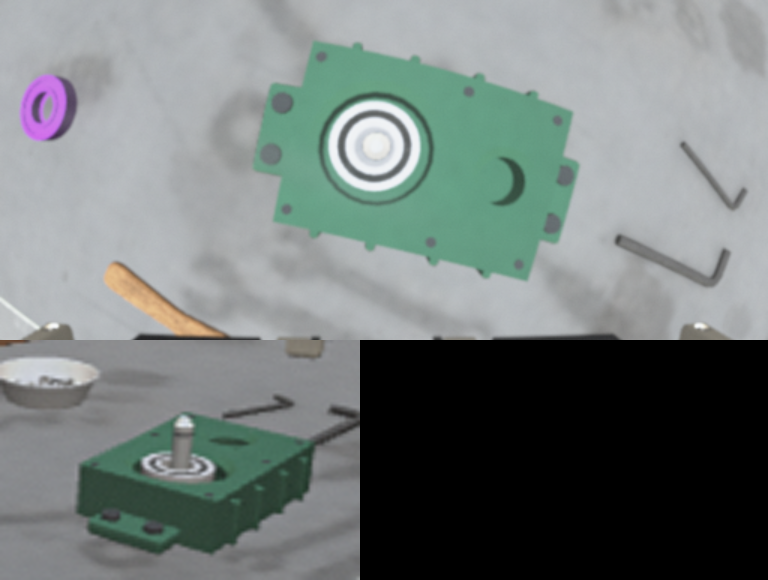

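The bearing and shaft are at (375,146), centred in the bore at (377,149). They stand upright, the bearing is seated below the top face, and the gripper is clear. I'm handing in.

```bash
python3 -c "
from station import arm
print(arm.job_done())"
```

```text
the job is handed in; nothing more can be done
None
```

I handed the job in at about 20 s: the bearing was slid onto the larger shaft, and both now stand upright and released in the large bore, as the last pictures showed; no verdict came back.

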